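# Load the copper bar and hold the drill guide over it

## Task

Lay the larger copper bar piece flat on the stage plate of the orange drilling jig, between its four corner stops, and let go of it. Then pull the jig's spring-return slide by its upright handle until its pointer stands at the line marked on the stage, so that the guide bush is over the piece, and finish while still holding the handle there with the fingers. Leave the copper offcut, the jar and the V-block where they are.

Things in the scene. Friction and masses are not known exactly. Their poses are not given: they have to be found in the camera images.
- blank: The work piece: a flat copper bar piece, 40 mm (its x) by 80 mm (its y) by 10 mm (z), about 0.28 kg, lying flat on the bench left of the jig in any direction. Origin at the centre of its underside; the same either way round or up
- blank_center (a point): The middle of the copper bar piece (5 mm above its underside), axes as the piece
- stage: Aluminium stage plate on the jig, 150 (x) by 137 (y) by 10 mm, upper face 60 mm above the bench; its place along the jig's x varies. Four L-shaped dark steel corner stops, 8 mm high, leave a nest of 48 (x) by 88 mm (y): 4 mm play on each side of the piece; their legs are 10 mm long, so the middle of each side is open for fingers. Origin below the nest's centre, on the underside; axes as the jig
- nest (a point): Centre of the nest on the stage's upper face, axes as the stage. A properly loaded piece has its middle 5 mm above this point and its 80 mm side along the stage's y
- mark (a point): End nearest the slide of the mark: a black line 4 mm wide and 34 mm long along y across the stage's upper face, near its -x edge, 80 mm to -x and 70 mm to -y of the nest's centre. Axes as the stage
- jig: The drilling jig, bolted to the bench and somewhat turned: orange base 280 mm (x) by 250 mm (y, from -170 to +80) with a steel top at 50 mm. Origin on the bench. x points against the pull (away from the robot), y to the left, z up. The slide's rail runs along x at y = -115 mm
- slide: Spring-return steel slide on the jig's rail, 130 mm (x) by 36 mm, top 90 mm above the bench; axes as the jig. It is pulled along the jig's -x, roughly towards the robot, at most 150 mm. The spring pulls it back with 3 N at rest and 0.05 N more per mm. It carries handle, pointer and, 80 mm to +x of the handle, an arm 24 mm wide, top at 102 mm, which holds the guide bush over the stage
- handle (a point): Grip point on the slide's handle: an upright round black rod, 18 mm in diameter, which stands from 90 to 150 mm above the bench (with a washer up to 94 mm). The point lies on its axis, 128 mm above the bench
- pointer (a point): Tip of the slide's pointer, a small brass finger beside the handle (same x as the handle), 8 mm above the stage's face. At rest it is 90 to 120 mm to +x of the mark; it stands at the mark when its x in the stage's frame equals the mark's
- bush (a point): Lower end of the guide bush, a steel ring 28 mm across on the slide's arm, 8 mm above a loaded piece; with the pointer at the mark it is over the nest's centre. At rest it lies 90 to 120 mm to +x of there
- offcut: Bystander: copper offcut 28 by 40 by 10 mm, on the bench farther left. Origin at the centre of its underside
- jar: Bystander: jar 56 mm in diameter, 75 mm high, right of the jig. Origin at the centre of its underside
- vblock: Bystander: dark steel V-block 60 by 50 by 50 mm, right of the jig. Origin at the centre of its underside
Mind the look-alikes: they are no part of the job. Leave any white or yellow look-alike of the blank alone.

How it is judged (in metres and radians):
On the way:
1. the copper bar piece lies flat between the four corner stops, let go, with the slide still at rest (x of blank_center in the frame of nest between -0.0055 and 0.0055 m and y of blank_center in the frame of nest between -0.0055 and 0.0055 m and z of blank_center in the frame of nest between 0.002 and 0.0075 m and angle between the y axis of blank and the y axis of stage, either way round below 0.15 rad and angle between the z axis of blank and the z axis of stage, either way round below 0.06 rad and linear speed of blank below 0.01 m/s and contact force between blank and the arm below 0.1 N and contact force between blank and the fingers below 0.1 N and x of pointer in the frame of mark above 0.08 m), for 0.2 s.
At the end, for the whole second after the job is handed in: The piece lies flat between the corner stops (middle within 5.5 mm of the nest's centre in x and y, turned under 0.15 rad, at rest, untouched), and the fingers hold the slide against its spring (over 3 N), still, with the pointer within 5 mm of the mark (x of blank_center in the frame of nest between -0.0055 and 0.0055 m and y of blank_center in the frame of nest between -0.0055 and 0.0055 m and z of blank_center in the frame of nest between 0.002 and 0.0075 m and angle between the y axis of blank and the y axis of stage, either way round below 0.15 rad and angle between the z axis of blank and the z axis of stage, either way round below 0.06 rad and linear speed of each of blank, slide below 0.01 m/s and contact force between blank and the arm below 0.1 N and contact force between blank and the fingers below 0.1 N and x of pointer in the frame of mark between -0.005 and 0.005 m and contact force between slide and the fingers above 3 N and contact force between slide and blank below 0.2 N); the arm keeps its last pose, push and grip.
It fails at once if the copper offcut is moved by more than 30 mm (distance of offcut from where it was at the start of the episode above 0.03 m).
It fails at once if the jar is moved by more than 30 mm (distance of jar from where it was at the start of the episode above 0.03 m).
It fails at once if the V-block is moved by more than 30 mm (distance of vblock from where it was at the start of the episode above 0.03 m).
It also fails if it takes over 48 s, if anything falls off the work surface, if the arm or the gripper's body presses on something with over 40 N, if the wrist force passes 120 N, or if a joint passes its speed limit or range.

## Robot

A 6-joint arm with a two-finger parallel gripper is mounted at the origin on the work surface. World frame = base frame: x ahead of the robot, y to its left, z up, the work surface at z = 0. Lengths are in m, angles in degrees, forces in N, time in s.
With the tool pointing down it reaches from about 0.425 to 0.95 m from the base axis. Payload 14.7 kg.
Tool frame: the origin (TCP) lies on the centre line of the jaws, within the pads' length; the fingertips stand 19 mm ahead of it and the grasp point (between the pads) is the TCP; z points along the fingers, y is the line along which they close (so a half turn about z gives the same grasp; the last joint's range is limited). The gripper opens to 85 mm and grips with 20 to 120 N. Pads are 22 mm wide; open, the fingers measure 114 mm over their backs; the gripper's body (76 mm by 85 mm) begins 54 mm behind the grasp point. The pads swing forward as they close: fully open they stand 13 mm farther back than shut.
Start: joints at [-79.16, 27.513, 91.461, -0, 61.026, -2.67], TCP at [0.152, -0.632, 0.211] pointing down, gripper open.
Joint ranges: [-157.49, 157.49], [-46.99, 117.5], [13.45, 153.17], [-89.5, 269.5], [5.16, 153.95], [-167.48, 167.48]. Speed limits (degrees/s): [108.29, 108.29, 136.94, 172.46, 172.46, 172.46].

## Interface

Orientations are given as a 3x3 rotation matrix whose columns are the frame's x, y, z axes.
In Python, from rig import * gives the robot as it stands. The module is installed in compiled form; this text tells all that it offers.
- The arm moves only by the tool jog_arm, never from a script. Its argument "steps" is a list of rows, each a list of 3 entries, a list of its own where there are three numbers: the finger opening in cm, from 0 to 8.54, then the shift along the tool's x, y, z in cm, then the turn, a rotation vector about the tool's x, y, z in degrees. In form: [[claw, [x, y, z], [rx, ry, rz]], ...]. A call has exactly 5 rows; each row shifts and turns the commanded pose from where the row before left it, along the tool's axes as they then stand; what a row does not reach is not made up. A row lasts 1/12 s, in which the tool goes at most 41.7 mm and 7.16 degrees, less where a joint would pass 70% of its speed; a pose out of reach is approached as far as the arm can. A call with a gripper value outside its range is refused whole. The fingers move at their own pace and stop on an object; the grip force is fixed at half the most. Time passes only in rows, so rows that do not move let the fingers close, or fill a call up. It gives the time, the measured TCP pose, the force, the opening and the grip force at its end, in the units of the state.
- observe(): the state, without advancing time (a new reading comes with each control period).
- read_camera(name): name is "side" or "top" or "wrist"; returns a dict with "pixels" (480x640x3 uint8, red, green, blue), "z_map" (480x640 float32, m along the optical axis (not along the pixel's ray), 0 where there is no reading), "K" (3x3 intrinsics, pixels), "eye" and "rotation" of the camera in the world; the wrist camera has in their place "hand_eye" (4x4, takes a point from camera to tool coordinates, whose origin is the TCP and whose axes are the flange's). Camera axes: x right, y down, z forward; pixel columns grow to the right and rows downward; lengths in m; the calibration is good to about 2 mm. The wrist camera is an equidistant fisheye: a pixel r from the principal point sees the ray r / f radians off the axis. A picture is of the moment at which its call begins: read the wrist's pose just before it.
- job_done(): hands the job in; it is judged then, once.
The state is a dict: "clock": time; "q": joint angles; "qvel": joint speeds; "joint_torque": joint torques, N m; "eef_pos": TCP position; "eef_rot": TCP orientation; "force": force on the tool from outside, world axes, zero at the start; "wrist_torque": the same for the moment, N m; "opening": finger opening in m; "grip_force": force on a finger pad.
Only numpy, scipy, OpenCV 4.12 (cv2) and the standard library are available. Lean on these libraries where they do the work, as an engineer would, in place of code of your own. Each camera call takes 0.05 s, during which the arm holds its last target. There are 200 camera calls.

## Working session

There is one attempt and no reset: what is moved stays moved. The work goes in short steps, Python scripts to look and compute and a tool call to move; the robot and the scene stay as the last step left them, time stands still between calls to the robot, and variables do not carry over. Pictures are saved under pics/ and viewed, at most 10 in all, crops included, and the job is handed in when it is done.

Besides the shell and the picture viewer there is one more tool, called after "Emit:" as name(argument=value, ...), one argument or row to a line, values as JSON. jog_arm: Moves the arm, as the interface text tells. Its arguments: {"type":"object","properties":{"steps":{"type":"array"}},"required":["steps"]}

```bash
mkdir -p pics
python3 - <<'E'
from rig import *
import cv2,numpy as np
s=observe();print({k:np.round(v,3).tolist() for k,v in s.items()})
for n in("top","side"):
    c=read_camera(n);np.savez(f"{n}0.npz",**c);cv2.imwrite(f"pics/{n}0.png",c["pixels"][:,:,::-1])
    print(n,c["K"],c["eye"],c["rotation"],c["z_map"].max())
E
```

```text
{'clock': 0.0, 'q': [-79.161, 27.548, 91.496, 0.001, 61.026, -2.67], 'qvel': [0.038, -0.13, 0.033, 0.009, -0.059, -0.03], 'joint_torque': [0.005, -95.063, -43.019, 0.0, 0.012, 0.0], 'eef_pos': [0.152, -0.632, 0.211], 'eef_rot': [[0.972, 0.234, -0.0], [0.234, -0.972, 0.001], [0.0, -0.001, -1.0]], 'force': [-0.159, 0.532, 0.748], 'wrist_torque': [-0.01, 0.014, -0.015], 'grip_force': 0.0, 'opening': 0.085}
top [[436.80126107   0.         320.08367151]
 [  0.         436.80126107 238.22131052]
 [  0.           0.           1.        ]] [0.37189853 0.02144487 1.05313291] [[-0.01040703 -0.98252074  0.18586201]
 [-0.99980759  0.01331504  0.01440467]
 [-0.01662765 -0.18567634 -0.98247026]] 2.0854714
side [[484.72942758   0.         312.42727663]
 [  0.         484.72942758 226.56757383]
 [  0.           0.           1.        ]] [0.38402791 0.89144093 0.63140607] [[-0.9823915  -0.07182989  0.17247436]
 [-0.18504965  0.50135973 -0.84521894]
 [-0.02575971 -0.86225222 -0.50582363]] 3.7279544
```

View pics/top0.png

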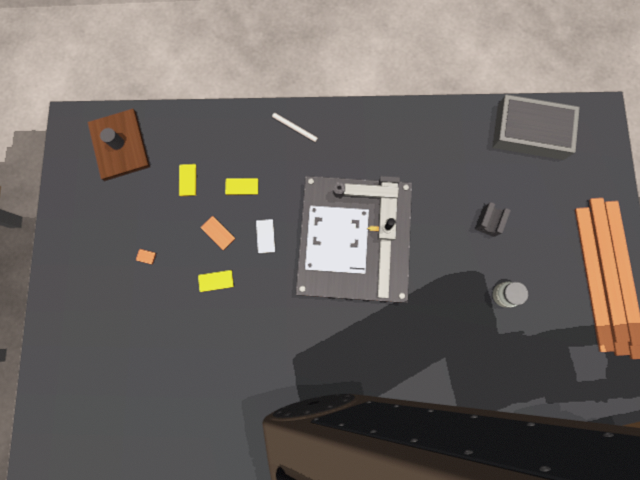

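View pics/side0.png

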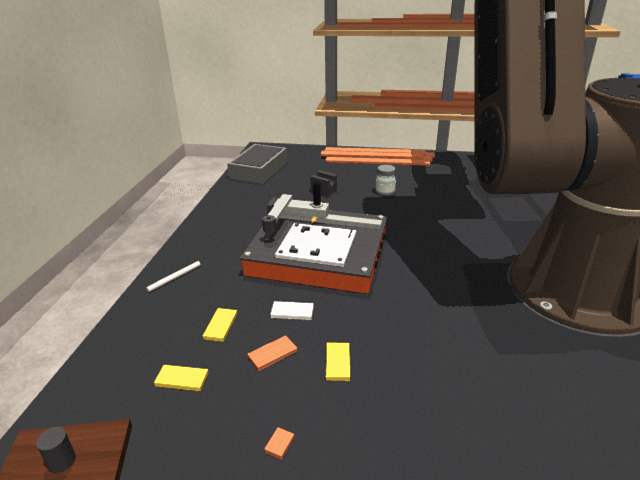

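The top view shows the copper bar at about (218,233), the offcut at (146,257) and the stage at (337,240). The mark is at (357,268), the handle at (390,224) and the pointer at (374,229). Next I measure these.

```bash
cat > h.py <<'E'
import cv2,numpy as np
def cast(c,uv,z,eye=None,R=None):
    uv=np.atleast_2d(uv).astype(float);K=c["K"]
    d=np.c_[(uv[:,0]-K[0,2])/K[0,0],(uv[:,1]-K[1,2])/K[1,1],np.ones(len(uv))]
    if eye is None: eye,R=c["eye"],c["rotation"]
    d=d@R.T
    return eye+d*((z-eye[2])/d[:,2])[:,None]
def wcast(c,s,uv,z):   # fisheye wrist camera
    uv=np.atleast_2d(uv).astype(float);K=c["K"]
    a=np.c_[(uv[:,0]-K[0,2])/K[0,0],(uv[:,1]-K[1,2])/K[1,1]]
    r=np.linalg.norm(a,axis=1)+1e-9
    d=np.c_[a*(np.sin(r)/r)[:,None],np.cos(r)]
    H=np.array(c["hand_eye"]);Re=np.array(s["eef_rot"])
    d=d@(Re@H[:3,:3]).T;eye=np.array(s["eef_pos"])+Re@H[:3,3]
    return eye+d*((z-eye[2])/d[:,2])[:,None]
def mask(px,lo,hi): return cv2.inRange(cv2.cvtColor(px,cv2.COLOR_RGB2HSV),lo,hi)
def blobs(m,amin):
    return [k for k in cv2.findContours(m,cv2.RETR_EXTERNAL,cv2.CHAIN_APPROX_NONE)[0] if cv2.contourArea(k)>amin]
def rect(P):  # min area rect in mm -> centre, size, long-axis angle
    (c,s,a)=cv2.minAreaRect((P[:,:2]*1000).astype(np.float32))
    if s[0]<s[1]: s=s[::-1];a+=90
    return np.round(c,1),np.round(s,1),round((a+90)%180-90,1)
E
python3 - <<'E'
from h import *
for n in("top","side"):
    c=dict(np.load(n+"0.npz"));px=c["pixels"]
    for k in blobs(mask(px,(5,130,80),(14,255,255)),40):
        print(n,"copper",k.mean((0,1)).round(),*rect(cast(c,k[:,0],0.01 if n=="top" else .005)))
    for k in blobs(mask(px,(0,0,200),(180,40,255)),1500):
        if 200<k.mean((0,1))[0]<420: print(n,"stage",k.mean((0,1)).round(),*rect(cast(c,k[:,0],0.06)))
c=dict(np.load("top0.npz"));px=c["pixels"]
print("z",[round(float(c["z_map"][v,u]),3) for u,v in((218,233),(337,240),(390,220))])
for nm,uv,z in(("handletop",(390,222),.15),("pointer",(371,228.5),.068),("mark",(357,268),.06)): print(nm,cast(c,uv,z).round(4))
crop=px[170:310,290:420,::-1];cv2.imwrite("pics/tcrop.png",cv2.resize(crop,None,fx=4,fy=4,interpolation=cv2.INTER_CUBIC))
E
```

```text
top copper [146. 256.] [530.9 460.4] [42.  26.3] 75.4
top copper [218. 233.] [585.9 288.4] [81.1 38.5] 43.6
top copper [609. 277.] [ 468.9 -645.8] [379.7 107.3] 2.8
top copper [117. 143.] [824.  552.5] [161.4 120.4] 17.2
top stage [339. 242.] [557.6  -3. ] [149.4 136.2] -4.7
side copper [279. 443.] [530.9 461.8] [44.9 31.6] 75.3
side copper [ 64. 453.] [832.9 531. ] [163.2  98.8] 17.1
side copper [272. 352.] [586.6 287.7] [83.4 48.8] 44.8
side copper [311. 276.] [576.3  55.4] [301.7  97.9] 3.9
side copper [377. 156.] [ 471.  -651.6] [384.5 138.5] 2.5
side copper [416. 100.] [  360.9 -1334.6] [563.9 325.8] -0.9
side copper [412.  22.] [  440.7 -3867.8] [1165.4  951.1] -5.3
side stage [319. 242.] [557.5  -0.6] [150.  137.4] -4.7
z [1.067, 1.009, 0.924]
handletop [[ 0.5756 -0.1135  0.15  ]]
pointer [[ 0.5794 -0.0815  0.068 ]]
mark [[ 0.4895 -0.0475  0.06  ]]
```

View pics/tcrop.png

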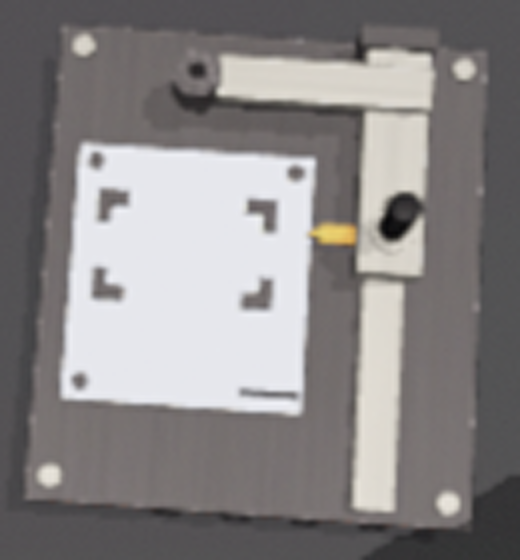

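The crop shows the four stops, with the mark's black line at the lower right of the stage. The brass pointer tip is at crop (312,233) and the handle top at crop (405,205). The two views agree to within 1 mm on the bar, so I'll travel there now.

Emit:
jog_arm(
  steps=[
    [8.5,[3.3,-2.3,0],[0,0,0]],
    [8.5,[3.3,-2.3,0],[0,0,0]],
    [8.5,[3.3,-2.3,0],[0,0,0]],
    [8.5,[3.3,-2.3,0],[0,0,0]],
    [8.5,[3.3,-2.3,0],[0,0,0]],
  ],
)

```text
clock: 0.52
eef_pos: [0.2861, -0.4799, 0.211]
eef_rot: [[0.972, 0.233, -0.0], [0.233, -0.972, 0.0], [-0.0, -0.0, -1.0]]
force: [0.9, -0.9, -0.1]
opening: 0.085
grip_force: 0.0
```

Emit:
jog_arm(
  steps=[
    [8.5,[3.3,-2.3,0],[0,0,0]],
    [8.5,[3.3,-2.3,0],[0,0,0]],
    [8.5,[3.3,-2.3,0],[0,0,0]],
    [8.5,[3.3,-2.3,0],[0,0,0]],
    [8.5,[3.3,-2.3,0],[0,0,0]],
  ],
)

```text
clock: 0.93
eef_pos: [0.4198, -0.3295, 0.2112]
eef_rot: [[0.972, 0.233, -0.0], [0.233, -0.972, 0.0], [-0.0, -0.0, -1.0]]
force: [1.2, -1.5, 0.3]
opening: 0.0846
grip_force: 0.0
```

Emit:
jog_arm(
  steps=[
    [8.5,[3.3,-2.3,0],[0,0,0]],
    [8.5,[1.8,-3.6,0],[0,0,0]],
    [8.5,[1.8,-3.6,0],[0,0,0]],
    [8.5,[1.8,-3.6,0],[0,0,0]],
    [8.5,[1.8,-3.6,0],[0,0,0]],
  ],
)

```text
clock: 1.35
eef_pos: [0.482, -0.1424, 0.2111]
eef_rot: [[0.972, 0.234, -0.0], [0.234, -0.972, 0.0], [-0.0, -0.0, -1.0]]
force: [0.4, -0.2, -0.9]
opening: 0.0849
grip_force: 0.0
```

Run:
```python
from h import *
c=dict(np.load("top0.npz"));px=c["pixels"]
g=cv2.cvtColor(px,cv2.COLOR_RGB2GRAY)
w=blobs(mask(px,(0,0,200),(180,40,255)),1500)
w=[k for k in w if 300<k.mean((0,1))[0]<380][0]
m=np.zeros_like(g);cv2.drawContours(m,[cv2.convexHull(w)],-1,255,-1)
a=np.radians(-4.7);X=np.array([np.cos(a),np.sin(a)]);Y=np.array([-X[1],X[0]])
# weighted darkness centroids
d=np.clip(225-g.astype(float),0,None)*(cv2.erode(m,np.ones((3,3)))>0)
n,l,st,ce=cv2.connectedComponentsWithStats((d>50).astype(np.uint8))
for i in range(1,n):
    if st[i,4]<4: continue
    x,y,ww,hh=st[i,:4];sl=np.s_[y-1:y+hh+1,x-1:x+ww+1];W=d[sl];v,u=np.mgrid[sl]
    p=[(W*u).sum()/W.sum(),(W*v).sum()/W.sum()]
    for z in(.06,.068): P=cast(c,p,z)[0,:2];print(np.round(p,1),st[i,4],z,(P*1000).round(1),"jig",(P@X*1000).round(1),(P@Y*1000).round(1))
for nm,uv,z in(("handletop",(391.2,220.8),.15),("pointer",(367.8,228.2),.068)):
    P=cast(c,uv,z)[0,:2];print(nm,(P*1000).round(1),(P@X*1000).round(1),(P@Y*1000).round(1))
P=np.array([.5576,-.0025]);print("stage",P@X,P@Y)
```

```text
[313.6 209.7] 11 0.06 [628.1  50.4] jig 621.9 101.7
[313.6 209.7] 11 0.068 [626.   50.2] jig 619.8 101.3
[363.5 212.8] 13 0.06 [618.7 -66.1] jig 622.1 -15.2
[363.5 212.8] 13 0.068 [616.7 -65.4] jig 620.0 -14.7
[317.2 220.1] 38 0.06 [602.9  42.2] jig 597.5 91.5
[317.2 220.1] 38 0.068 [601.1  42. ] jig 595.6 91.1
[355.7 222.7] 40 0.06 [595.4 -47.2] jig 597.3 1.8
[355.7 222.7] 40 0.068 [593.6 -46.6] jig 595.4 2.2
[315.7 241.3] 43 0.06 [552.7  46.1] jig 547.1 91.3
[315.7 241.3] 43 0.068 [551.3  45.9] jig 545.6 91.0
[354.3 243.8] 41 0.06 [545.6 -42.9] jig 547.3 2.0
[354.3 243.8] 41 0.068 [544.2 -42.3] jig 545.8 2.4
[309.4 264.8] 12 0.06 [498.2  61. ] jig 491.6 101.6
[309.4 264.8] 12 0.068 [497.2  60.7] jig 490.6 101.2
[356.7 268.1] 25 0.06 [489.3 -46.9] jig 491.5 -6.6
[356.7 268.1] 25 0.068 [488.4 -46.4] jig 490.5 -6.2
handletop [ 578.2 -116.1] 585.8 -68.3
pointer [580.2 -74.2] 584.4 -26.4
stage 0.5559298531613123 0.04319731894506573
```

Nest: jig (571.5, 46.7) mm, which is world (0.5734, -0.0003). The mark lies 80 mm to -x of it, the slide 115 mm to -y, and the pointer about 93 mm from the mark, all as specified. Next, over the bar.

Emit:
jog_arm(
  steps=[
    [8.5,[1.8,-3.6,0],[0,0,0]],
    [8.5,[1.8,-3.6,0],[0,0,0]],
    [8.5,[1.8,-3.6,0],[0,0,0]],
    [8.5,[1.8,-3.6,0],[0,0,0]],
    [8.5,[1.8,-3.6,0],[0,0,0]],
  ],
)

```text
clock: 1.77
eef_pos: [0.5274, 0.0537, 0.2112]
eef_rot: [[0.972, 0.234, -0.0], [0.234, -0.972, -0.0], [-0.0, -0.0, -1.0]]
force: [0.3, 0.4, 0.0]
opening: 0.0847
grip_force: 0.0
```

Emit:
jog_arm(
  steps=[
    [8.5,[1.8,-3.6,0],[0,0,0]],
    [8.5,[1.8,-3.6,0],[0,0,0]],
    [8.5,[1.8,-3.6,0],[0,0,0]],
    [8.5,[1.9,-3.6,0],[0,0,0]],
    [8.5,[1.9,-3.6,0],[0,0,0]],
  ],
)

```text
clock: 2.18
eef_pos: [0.5748, 0.2503, 0.2111]
eef_rot: [[0.972, 0.234, -0.0], [0.234, -0.972, -0.0], [-0.0, 0.0, -1.0]]
force: [0.5, -0.4, 0.6]
opening: 0.0852
grip_force: 0.0
```

Emit:
jog_arm(
  steps=[
    [8.5,[2.0,-3.4,0],[0,0,-6]],
    [8.5,[0,0,1],[0,0,-6.5]],
    [8.5,[0,0,1],[0,0,-6]],
    [8.5,[0,0,1],[0,0,-6]],
    [8.5,[0,0,1],[0,0,-6]],
  ],
)

```text
clock: 2.6
eef_pos: [0.5861, 0.2862, 0.1703]
eef_rot: [[0.715, 0.699, -0.001], [0.699, -0.715, -0.0], [-0.001, -0.0, -1.0]]
force: [-0.2, -1.0, -0.4]
opening: 0.085
grip_force: 0.0
```

Run:
```python
from rig import *
from h import *
s=observe();c=read_camera("wrist");px=c["pixels"]
np.savez("w1.npz",**c)
cv2.imwrite("pics/w1.png",px[:,:,::-1]);print(s["eef_pos"],np.round(s["eef_rot"],3).tolist(),s["q"])
for k in blobs(mask(px,(5,130,60),(14,255,255)),200):
    print("copper",k.mean((0,1)).round(),*rect(wcast(c,s,k[:,0],.01)))
```

```text
[0.5860843  0.28622387 0.1703379 ] [[0.715, 0.699, -0.001], [0.699, -0.715, -0.0], [-0.001, -0.0, -1.0]] [ 2.33678899e+01  3.00094261e+01  9.34489049e+01 -2.40349087e-03
  5.65879109e+01  6.90207400e+01]
copper [  7. 464.] [-270.4  397.5] [94.1 50.4] 4.4
copper [398. 394.] [497.7  75.3] [101.1  37.3] -4.8
copper [516. 310.] [662.5  61.8] [114.   37.3] -4.6
copper [322. 207.] [586.1 289.7] [81.  41.2] 45.1
copper [144. 129.] [530.9 462. ] [42.3 32. ] 75.0
```

View pics/w1.png

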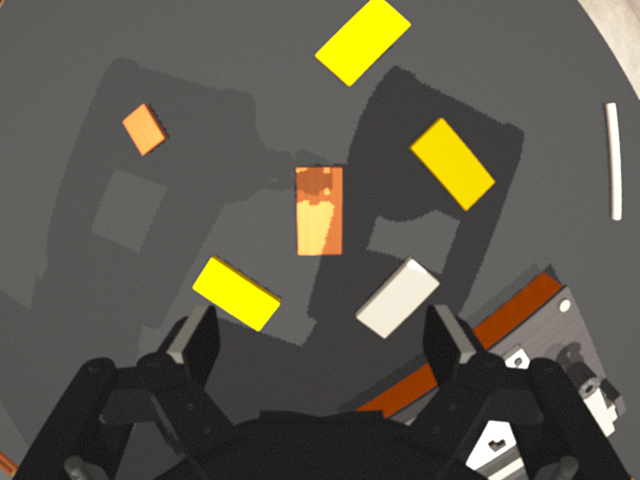

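The wrist view has the bar at (322,207), measured at (586,289.5) mm and 44.5°, and there is room for the fingers. I'll descend and grasp.

Emit:
jog_arm(
  steps=[
    [6.2,[0.2,-0.2,2.5],[0,0,0]],
    [6.2,[0,0,2.5],[0,0,0]],
    [6.2,[0,0,2.5],[0,0,0]],
    [6.2,[0,0,2.5],[0,0,0]],
    [6.2,[0,0,2.5],[0,0,0]],
  ],
)

```text
clock: 3.07
eef_pos: [0.5864, 0.2887, 0.0453]
eef_rot: [[0.721, 0.693, -0.0], [0.693, -0.721, -0.0], [-0.0, -0.0, -1.0]]
force: [0.1, 0.5, -0.3]
opening: 0.0621
grip_force: 0.0
```

Emit:
jog_arm(
  steps=[
    [6.2,[0,0,1.0],[0,0,0]],
    [6.2,[0,0,0.9],[0,0,0]],
    [6.0,[0,0,0.5],[0,0,0]],
    [5.5,[0,0,0],[0,0,0]],
    [5.0,[0,0,0],[0,0,0]],
  ],
)

```text
clock: 3.48
eef_pos: [0.5871, 0.289, 0.0232]
eef_rot: [[0.72, 0.694, 0.001], [0.694, -0.72, 0.0], [0.001, 0.0, -1.0]]
force: [-0.0, 0.0, -0.7]
opening: 0.0501
grip_force: 0.0
```

Emit:
jog_arm(
  steps=[
    [4.5,[0,0,0],[0,0,0]],
    [3.5,[0,0,0],[0,0,0]],
    [3.0,[0,0,0],[0,0,0]],
    [3.0,[0,0,0],[0,0,0]],
    [3.0,[0,0,0],[0,0,0]],
  ],
)

```text
clock: 3.9
eef_pos: [0.5867, 0.2888, 0.0226]
eef_rot: [[0.719, 0.695, 0.0], [0.695, -0.719, 0.0], [0.0, 0.0, -1.0]]
force: [-0.3, -0.1, 0.3]
opening: 0.0296
grip_force: 0.0
```

The opening is 29.6 mm with no grip force, so the fingers missed the bar. I'll look.

Run:
```python
from rig import *
from h import *
s=observe();print(s["eef_pos"],s["opening"],s["grip_force"],s["force"])
c=read_camera("wrist");t=read_camera("side")
cv2.imwrite("pics/w2.png",np.hstack([c["pixels"][140:480,120:520],cv2.resize(t["pixels"][270:430,180:370],(400,340))])[:,:,::-1])
for k in blobs(mask(t["pixels"],(5,130,80),(14,255,255)),40): print(k.mean((0,1)).round(),*rect(cast(t,k[:,0],.005)))
```

```text
[0.58665497 0.28882826 0.02263265] 0.029629609937585726 0.0 [-0.25490492 -0.10317211  0.31190916]
[279. 443.] [531.  461.9] [45.  31.6] 75.3
[ 65. 453.] [833.  530.5] [163.8  98.4] 16.6
[272. 353.] [586.7 288.1] [83.9 48.2] 46.0
[334. 278.] [517.9  50.1] [193.3 112.3] 8.4
[378. 156.] [ 470.9 -651.9] [384.5 138.4] 2.6
[520. 163.] [  -4.  -676.9] [377.  162.3] 79.0
[450. 101.] [  206.8 -1335.5] [868.3 323.4] -0.1
[476.  21.] [ -153.  -3860.2] [1234.3  876.4] -0.7
```

View pics/w2.png

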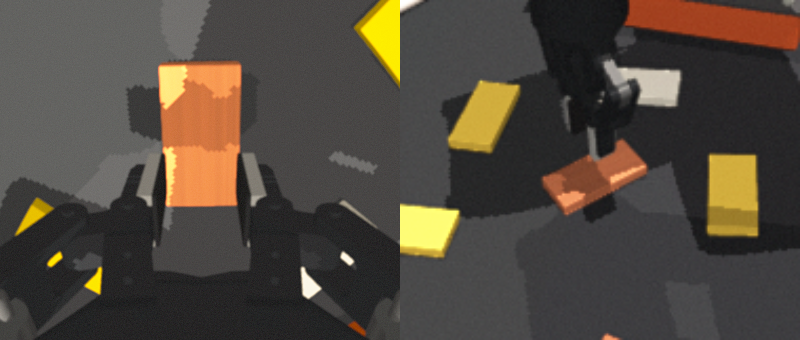

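The pads stand above the bar: they are spaced 30 mm, and the bar's edges show outside them. I'll measure the fingertip depth from the depth map.

Run:
```python
from rig import *
from h import *
for n in("side",):
    t=read_camera(n);v,u=np.mgrid[200:420,180:420];z=t["z_map"][v,u];K=t["K"]
    P=np.stack([(u-K[0,2])/K[0,0]*z,(v-K[1,2])/K[1,1]*z,z],-1)@t["rotation"].T+t["eye"]
    s=observe();Q=(P-s["eef_pos"])@np.array(s["eef_rot"])
    m=(z>0)&(abs(Q[...,0])<.02)&(abs(Q[...,1])<.06)
    q=Q[m]*1000
    for y in range(-60,60,5):
        b=q[(q[:,1]>=y)&(q[:,1]<y+5)]
        if len(b): print(y,len(b),np.percentile(b[:,2],[0,10,50,90,100]).round(1))
c=read_camera("wrist");print(np.round(c["hand_eye"],3).tolist(),c["K"][0,0],[ [float(c["z_map"][v,u]) .__round__(4) for u in range(255,400,12)] for v in(290,300,310,330,350)])
```

```text
-60 133 [-123.4 -120.4  -96.5   23.5   25.7]
-55 130 [-124.7 -121.   -87.1   24.    25.7]
-50 377 [-307.6 -285.6 -217.8   22.7   25.4]
-45 1325 [-309.7 -296.2 -256.2 -129.    24.7]
-40 544 [-309.1 -252.6 -162.9   21.5   25.2]
-35 420 [-195.9 -192.  -166.8   21.5   25.6]
-30 257 [-197.6 -193.6  -67.6   23.4   25.8]
-25 268 [-196.5 -112.   -73.6   23.1   25.4]
-20 252 [-136.8 -122.   -24.8   21.    25.1]
-15 97 [-133.2 -127.   -34.    13.6   14.7]
-10 60 [-129.2 -124.1   12.4   14.6   16.2]
-5 50 [-126.3   11.7   12.9   14.2   15.8]
0 48 [-121.5   11.5   13.1   14.8   16.2]
5 81 [-124.4 -120.8   12.4   14.    15.1]
10 102 [-123.3 -110.7  -84.9   13.7   15.8]
15 196 [-120.3  -85.8  -44.    13.2   15.1]
20 46 [-117.3  -98.1  -67.4  -27.3   15.7]
25 9 [-89.  -75.7 -66.3  21.9  22.5]
30 31 [-72.3  21.4  22.8  24.3  25.2]
35 48 [-84.3 -71.3  22.7  24.2  26.1]
40 55 [-95.6 -88.9  22.1  24.   25. ]
45 66 [-103.   -97.4   21.2   23.5   25.8]
50 51 [-100.7  -90.1   22.7   24.6   25.3]
55 41 [-100.7  -90.6   23.1   24.    25.4]
[[-0.0, -0.954, -0.299, 0.076], [1.0, -0.0, -0.001, -0.0], [0.001, -0.299, 0.954, -0.162], [0.0, 0.0, 0.0, 1.0]] 371.64829954431775 [[0.2021, 0.202, 0.2029, 0.192, 0.1917, 0.1905, 0.1909, 0.1917, 0.192, 0.2026, 0.202, 0.2025, 0.2022], [0.2042, 0.1448, 0.1447, 0.1925, 0.1928, 0.1942, 0.1931, 0.1939, 0.1924, 0.144, 0.1463, 0.2041, 0.204], [0.1442, 0.1343, 0.1369, 0.1933, 0.1944, 0.1945, 0.1967, 0.1953, 0.1945, 0.1377, 0.1354, 0.1434, 0.2066], [0.1307, 0.1217, 0.1285, 0.1991, 0.199, 0.1985, 0.1984, 0.1985, 0.1982, 0.1291, 0.1234, 0.1306, 0.1312], [0.1102, 0.1102, 0.1286, 0.2148, 0.2139, 0.2144, 0.2138, 0.2141, 0.2154, 0.1287, 0.1089, 0.1089, 0.1088]]
```

Run:
```python
from rig import *
from h import *
s=observe()
t=read_camera("side");v,u=np.mgrid[180:420,180:420];z=t["z_map"][v,u];K=t["K"]
P=np.stack([(u-K[0,2])/K[0,0]*z,(v-K[1,2])/K[1,1]*z,z],-1)@t["rotation"].T+t["eye"]
Q=(P-s["eef_pos"])@np.array(s["eef_rot"])*1000
q=Q[(z>0)&(abs(Q[...,0])<25)&(abs(Q[...,1])<45)&(Q[...,2]<9)&(Q[...,2]>-70)]
for a in range(-70,9,6):
    b=q[(q[:,2]>=a)&(q[:,2]<a+6)]
    if len(b): print(a,len(b),"x",b[:,0].min().round(),b[:,0].max().round(),"y",np.percentile(b[:,1],[0,25,50,75,100]).round())
```

```text
-70 59 x -13.0 14.0 y [-45. -28. -19.  21.  42.]
-64 16 x -9.0 13.0 y [-27.  17.  18.  20.  23.]
-58 38 x 2.0 11.0 y [-28. -19.  16.  17.  22.]
-52 47 x -6.0 11.0 y [-30. -27. -16.  16.  24.]
-46 58 x -6.0 11.0 y [-29. -27. -21.  16.  21.]
-40 53 x -11.0 11.0 y [-29. -27. -19.  16.  22.]
-34 62 x -11.0 12.0 y [-29. -25. -19.  16.  23.]
-28 32 x -5.0 12.0 y [-26. -21.  15.  17.  20.]
-22 14 x -11.0 7.0 y [-20. -20.  -2.  17.  18.]
```

Both cameras put the fingertips about 22–30 mm behind the reported TCP, not 19 mm ahead of it, so the tips are still about 45–50 mm up. The stated offset is wrong, so I'll open, descend carefully, and recheck.

Emit:
jog_arm(
  steps=[
    [6.0,[0,0,0],[0,0,0]],
    [6.0,[0,0,0],[0,0,0]],
    [6.0,[0,0,0],[0,0,0]],
    [6.0,[0,0,0.8],[0,0,0]],
    [6.0,[0,0,0.8],[0,0,0]],
  ],
)

```text
clock: 4.57
eef_pos: [0.5868, 0.2889, 0.006]
eef_rot: [[0.719, 0.695, 0.001], [0.695, -0.719, 0.0], [0.001, 0.0, -1.0]]
force: [0.3, 0.0, -0.3]
opening: 0.0598
grip_force: 0.0
```

Emit:
jog_arm(
  steps=[
    [6.0,[0,0,0.6],[0,0,0]],
    [5.5,[0,0,0],[0,0,0]],
    [5.0,[0,0,0],[0,0,0]],
    [5.0,[0,0,0],[0,0,0]],
    [5.0,[0,0,0],[0,0,0]],
  ],
)

```text
clock: 4.98
eef_pos: [0.5867, 0.2888, 0.0005]
eef_rot: [[0.719, 0.695, 0.0], [0.695, -0.719, 0.0], [0.0, 0.0, -1.0]]
force: [-0.3, -0.1, 0.1]
opening: 0.0498
grip_force: 0.0
```

```bash
cat > tip.py <<'E'
from rig import *
from h import *
s=observe()
def fing(t,r,ymin,ymax,zmax=.3):
    v,u=np.mgrid[0:480,0:640];z=t["z_map"]
    K=t["K"]
    P=np.stack([(u-K[0,2])/K[0,0]*z,(v-K[1,2])/K[1,1]*z,z],-1)@t["rotation"].T+t["eye"]
    Q=(P-s["eef_pos"])@np.array(s["eef_rot"])*1000
    return P,Q,z>0
t=read_camera("side");P,Q,ok=fing(t,0,0,0)
hw=s["opening"]*500
m=ok&(abs(Q[...,0])<14)&(abs(Q[...,1])>hw-3)&(abs(Q[...,1])<hw+18)&(Q[...,2]>-80)
q=Q[m];w=P[m][:,2]*1000
print("pos",s["eef_pos"].round(4),"open",s["opening"],s["force"].round(1))
for a in range(0,80,4):
    b=(w>=a)&(w<a+4)
    if b.any(): print(a,b.sum(),(q[b][:,1]<0).sum())
c=read_camera("wrist")
z=c["z_map"];v,u=np.mgrid[0:480,0:640];K=c["K"]
a=np.stack([(u-K[0,2])/K[0,0],(v-K[1,2])/K[1,1]],-1);r=np.linalg.norm(a,axis=-1)+1e-9
k=np.tan(r)/r*z;C=np.stack([a[...,0]*k,a[...,1]*k,z],-1);H=np.array(c["hand_eye"])
T=(C@H[:3,:3].T+H[:3,3])*1000
for sg in(-1,1):
    m=(z>0)&(abs(T[...,0])<15)&(sg*T[...,1]>hw-3)&(sg*T[...,1]<hw+15)&(T[...,2]>-70)
    h,e=np.histogram(T[m][:,2],np.arange(-70,40,5));print(sg,dict(zip(e[:-1].astype(int).tolist(),h.tolist())))
E
python3 tip.py
```

```text
pos [5.867e-01 2.888e-01 5.000e-04] open 0.04982334084218456 [-0.3 -0.1  0.1]
0 64 42
20 8 2
24 25 7
28 33 13
32 39 19
36 46 27
40 38 22
44 34 17
48 37 27
52 32 14
56 20 6
60 22 3
64 18 4
68 34 15
72 25 16
76 15 10
-1 {-70: 342, -65: 397, -60: 388, -55: 382, -50: 340, -45: 322, -40: 301, -35: 274, -30: 163, -25: 28, -20: 0, -15: 0, -10: 0, -5: 159, 0: 1406, 5: 0, 10: 0, 15: 0, 20: 0, 25: 0, 30: 0}
1 {-70: 351, -65: 392, -60: 391, -55: 374, -50: 348, -45: 317, -40: 312, -35: 266, -30: 168, -25: 30, -20: 0, -15: 0, -10: 0, -5: 134, 0: 1408, 5: 0, 10: 0, 15: 0, 20: 0, 25: 0, 30: 0}
```

The tips are about 22 mm above the bench with the reported z at 0.0005, so tip height is reported z plus about 22 mm. I'll go down 19 mm and grip.

Emit:
jog_arm(
  steps=[
    [5.4,[0,0,0.7],[0,0,0]],
    [5.4,[0,0,0.6],[0,0,0]],
    [5.4,[0,0,0.4],[0,0,0]],
    [5.4,[0,0,0.2],[0,0,0]],
    [5.0,[0,0,0],[0,0,0]],
  ],
)

```text
clock: 5.5
eef_pos: [0.586, 0.2885, -0.0196]
eef_rot: [[0.719, 0.695, -0.001], [0.695, -0.719, -0.0], [-0.001, -0.0, -1.0]]
force: [-0.2, -0.3, -0.4]
opening: 0.0499
grip_force: 0.0
```

Emit:
jog_arm(
  steps=[
    [4.5,[0,0,0],[0,0,0]],
    [4.0,[0,0,0],[0,0,0]],
    [3.5,[0,0,0],[0,0,0]],
    [3.0,[0,0,0],[0,0,0]],
    [3.0,[0,0,0],[0,0,0]],
  ],
)

```text
clock: 5.92
eef_pos: [0.5866, 0.2888, -0.0182]
eef_rot: [[0.719, 0.695, 0.0], [0.695, -0.719, 0.0], [0.0, 0.0, -1.0]]
force: [-2.8, 0.9, 5.8]
opening: 0.0381
grip_force: 60.9
```

Gripped at 38 mm with 61 N. Lift, carry and turn.

Emit:
jog_arm(
  steps=[
    [3.0,[0,0,-1],[0,0,0]],
    [3.0,[0,0,-2],[0,0,0]],
    [3.0,[0,0,-2.5],[0,0,0]],
    [3.0,[0,0,-2.5],[0,0,0]],
    [3.0,[0,0,-2],[0,0,0]],
  ],
)

```text
clock: 6.33
eef_pos: [0.5868, 0.2889, 0.0836]
eef_rot: [[0.719, 0.695, 0.001], [0.695, -0.719, 0.0], [0.001, 0.0, -1.0]]
force: [0.6, -0.0, -2.5]
opening: 0.0379
grip_force: 61.2
```

Emit:
jog_arm(
  steps=[
    [3.0,[-1.6,1.5,0],[0,0,0]],
    [3.0,[-2.4,2.3,0],[0,0,0]],
    [3.0,[-2.7,2.5,0],[0,0,0]],
    [3.0,[-2.7,2.5,0],[0,0,0]],
    [3.0,[-2.7,2.5,0],[0,0,0]],
  ],
)

```text
clock: 6.75
eef_pos: [0.5776, 0.1221, 0.082]
eef_rot: [[0.719, 0.695, 0.001], [0.695, -0.719, 0.0], [0.0, 0.0, -1.0]]
force: [0.4, 0.3, -2.1]
opening: 0.0382
grip_force: 61.2
```

Emit:
jog_arm(
  steps=[
    [3.0,[-2.7,2.5,0],[0,0,0]],
    [3.0,[-2.6,2.5,0],[0,0,0]],
    [3.0,[-2.2,2.1,0],[0,0,0]],
    [3.0,[-1.4,1.5,0],[0,0,-4]],
    [3.0,[0,0,0],[0,0,-7]],
  ],
)

```text
clock: 7.17
eef_pos: [0.5738, -0.0041, 0.082]
eef_rot: [[0.574, 0.819, 0.001], [0.819, -0.574, -0.001], [-0.0, 0.001, -1.0]]
force: [0.3, 0.1, -2.5]
opening: 0.0377
grip_force: 61.2
```

Emit:
jog_arm(
  steps=[
    [3.0,[0,0,0],[0,0,-7]],
    [3.0,[0,0,0],[0,0,-7]],
    [3.0,[0,0,0],[0,0,-7]],
    [3.0,[0,0,0],[0,0,-5.5]],
    [3.0,[0,0,0],[0,0,-3.5]],
  ],
)

```text
clock: 7.58
eef_pos: [0.5738, -0.0004, 0.0819]
eef_rot: [[0.081, 0.997, 0.0], [0.997, -0.081, -0.0], [-0.0, 0.0, -1.0]]
force: [0.5, 0.6, -3.4]
opening: 0.0376
grip_force: 61.2
```

```bash
cat > look.py <<'E'
from rig import *
from h import *
import sys
zb=float(sys.argv[1])  # height of bar top
s=observe();c=read_camera("wrist");px=c["pixels"]
print(s["clock"],s["eef_pos"].round(4),np.round(s["eef_rot"],3).tolist(),s["opening"],s["force"].round(1))
cv2.imwrite(f"pics/w{sys.argv[2]}.png",px[:,:,::-1])
for k in blobs(mask(px,(5,130,60),(14,255,255)),800):
    P=wcast(c,s,k[:,0],zb);print("copper",k.mean((0,1)).round(),*rect(P))
X=np.array([.9966,-.0819]);Y=np.array([.0819,.9966])
w=(mask(px,(0,0,150),(180,40,255)))
for k in blobs(w,2000):
    m=k.mean((0,1))
    print("white",m.round(),cv2.contourArea(k),*rect(wcast(c,s,k[:,0],.06)))
E
python3 look.py 0.115 3
```

```text
7.5833 [ 5.738e-01 -4.000e-04  8.190e-02] [[0.081, 0.997, 0.0], [0.997, -0.081, -0.0], [-0.0, 0.0, -1.0]] 0.03760029631944208 [ 0.5  0.6 -3.4]
copper [321. 306.] [573.5   3.6] [78.5 38.9] 85.5
white [295. 237.] 35919.0 [557.9   7.1] [150.4 120.5] -4.6
```

View pics/w3.png

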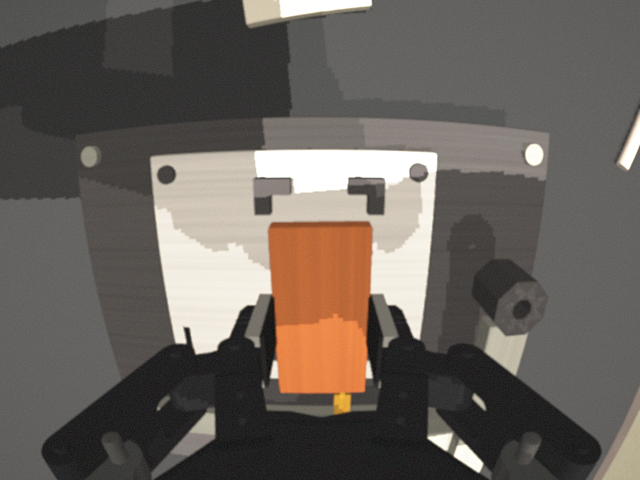

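```bash
cat > rel.py <<'E'
from rig import *
from h import *
import sys
s=observe();c=read_camera("wrist");px=c["pixels"];g=cv2.cvtColor(px,cv2.COLOR_RGB2GRAY)
X=np.array([.9966,-.0819]);Y=np.array([.0819,.9966])
J=lambda P:(np.c_[P[:,:2]@X,P[:,:2]@Y]*1000).round(1)
m=(g<95).astype(np.uint8);m[:165]=0;m[230:]=0;m[:,:180]=0;m[:,410:]=0
n,l,st,ce=cv2.connectedComponentsWithStats(m)
for i in range(1,n):
    if st[i,4]<200: continue
    x,y,w,h=st[i,:4];print(st[i].tolist());vv,uu=np.nonzero(l==i)
    for z in(.06,.068):
        p=J(wcast(c,s,np.c_[uu,vv],z));print(z,"min",p.min(0),"max",p.max(0))
for zb in(.108,.11,.112):
  for k in blobs(mask(px,(5,130,60),(14,255,255)),3000):
    P=wcast(c,s,k[:,0],zb);ce,sz,an=rect(P);print(zb,ce,sz,an,"jig",J(np.array([[*ce,0]])/1000))
print("tcp jig",J(np.array([s["eef_pos"]])))
E
python3 rel.py
```

```text
[348, 184, 36, 30, 634]
0.06 min [584.6  80.5] max [602.9  95.5]
0.068 min [584.   82.4] max [601.5  96.7]
[255, 196, 17, 18, 271]
0.06 min [537.2  80.4] max [545.7  89.2]
0.068 min [538.7  82.2] max [546.8  90.7]
0.108 [ 5.729e+02 -4.000e-01] [83.  40.7] 86.2 jig [[571.   46.5]]
0.11 [573.    0.7] [81.8 40.1] 86.2 jig [[571.   47.6]]
0.112 [573.1   1.8] [80.6 39.5] 86.2 jig [[571.   48.7]]
tcp jig [[571.9  46.6]]
```

Bar at jig (571.0, 47.6), nest at (571, 46.7), both well inside the play. I'll lower it.

Emit:
jog_arm(
  steps=[
    [3.0,[-0.1,0,0.8],[0,0,0]],
    [3.0,[0,0,1.0],[0,0,0]],
    [3.0,[0,0,0.8],[0,0,0]],
    [3.0,[0,0,0.5],[0,0,0]],
    [3.0,[0,0,0.3],[0,0,0]],
  ],
)

```text
clock: 8.1
eef_pos: [0.5728, -0.0012, 0.0459]
eef_rot: [[0.088, 0.996, -0.002], [0.996, -0.088, 0.0], [-0.0, -0.002, -1.0]]
force: [-0.8, -0.6, -3.4]
opening: 0.0382
grip_force: 61.2
```

Emit:
jog_arm(
  steps=[
    [3.0,[0,0,0.2],[0,0,0]],
    [3.0,[0,0,0.2],[0,0,0]],
    [3.0,[0,0,0.1],[0,0,0]],
    [3.0,[0,0,0.1],[0,0,0]],
    [3.0,[0,0,0],[0,0,0]],
  ],
)

```text
clock: 8.52
eef_pos: [0.5738, -0.0013, 0.0418]
eef_rot: [[0.087, 0.996, 0.0], [0.996, -0.087, -0.0], [0.0, 0.0, -1.0]]
force: [-1.2, 0.0, 1.9]
opening: 0.038
grip_force: 61.7
```

The bar now rests on the stage: the force went from -3.4 to +1.9 N at exactly the expected height. I'll release it and rise.

Emit:
jog_arm(
  steps=[
    [4.2,[0,0,0],[0,0,0]],
    [4.8,[0,0,0],[0,0,0]],
    [5.4,[0,0,0],[0,0,0]],
    [5.4,[0,0,0],[0,0,0]],
    [5.4,[0,0,0],[0,0,0]],
  ],
)

```text
clock: 8.93
eef_pos: [0.5738, -0.0013, 0.0414]
eef_rot: [[0.087, 0.996, 0.0], [0.996, -0.087, -0.0], [0.0, 0.0, -1.0]]
force: [0.5, -0.1, 0.1]
opening: 0.0539
grip_force: 0.0
```

Emit:
jog_arm(
  steps=[
    [5.4,[0,0,-0.5],[0,0,0]],
    [5.4,[0,0,-1.5],[0,0,0]],
    [5.4,[0,0,-3],[0,0,0]],
    [5.4,[0,0,-4],[0,0,0]],
    [5.4,[0,0,-4],[0,0,0]],
  ],
)

```text
clock: 9.35
eef_pos: [0.5728, -0.0012, 0.1725]
eef_rot: [[0.087, 0.996, -0.002], [0.996, -0.087, 0.0], [-0.0, -0.002, -1.0]]
force: [1.6, -0.5, 0.7]
opening: 0.0538
grip_force: 0.0
```

```bash
python3 look.py 0.07 4
python3 - <<'E'
from rig import *
from h import *
X=np.array([.9966,-.0819]);Y=np.array([.0819,.9966])
for n in("top","side"):
    c=read_camera(n)
    for k in blobs(mask(c["pixels"],(5,130,80),(14,255,255)),60):
        P=cast(c,k[:,0],.07);ce,sz,an=rect(P)
        if abs(ce[0]-573)<60 and abs(ce[1])<60: print(n,ce,sz,an,"jig",ce@X,ce@Y)
E
```

```text
9.35 [ 0.5728 -0.0012  0.1725] [[0.087, 0.996, -0.002], [0.996, -0.087, 0.0], [-0.0, -0.002, -1.0]] 0.05382145436519979 [ 1.6 -0.5  0.7]
copper [323. 230.] [572.9  -0.8] [80.1 39.7] 86.3
white [451. 305.] 2088.0 [677.1 -83.6] [96.2 31.4] -89.7
white [297. 231.] 30824.0 [556.9  -1.2] [150.5 138. ] -5.1
white [308.  23.] 3773.5 [576.7 156.9] [68.7 34.9] 4.2
side [572.1   6. ] [89.7 41.6] 88.1 jig 569.6634600000001 52.83459
```

View pics/w4.png

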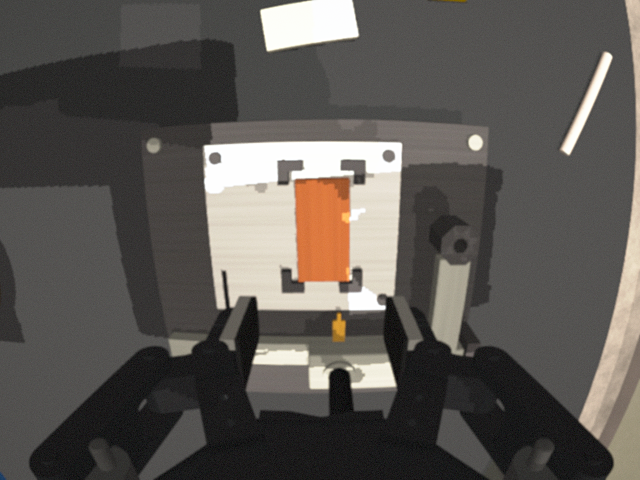

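The bar lies flat and centred between the four stops, with the bar at (323,230) and the stops around it. Now above the handle.

Emit:
jog_arm(
  steps=[
    [5.4,[-2.4,0.3,0],[0,0,0]],
    [5.4,[-3.6,0.4,0],[0,0,0]],
    [5.4,[-3.4,0.4,0],[0,0,0]],
    [5.4,[-2.0,0.3,0],[0,0,0]],
    [5.4,[0,0,0],[0,0,0]],
  ],
)

```text
clock: 9.92
eef_pos: [0.5773, -0.1197, 0.1704]
eef_rot: [[0.09, 0.996, -0.001], [0.996, -0.09, -0.001], [-0.001, -0.001, -1.0]]
force: [0.0, -0.6, -1.9]
opening: 0.0541
grip_force: 0.0
```

```bash
cat > hd.py <<'E'
from rig import *
from h import *
s=observe();c=read_camera("wrist");px=c["pixels"]
cv2.imwrite("pics/w5.png",px[:,:,::-1])
print(s["clock"],s["eef_pos"].round(4),s["eef_rot"].round(3).tolist(),s["opening"])
X=np.array([.9966,-.0819]);Y=np.array([.0819,.9966])
# handle from depth points
z=c["z_map"];v,u=np.mgrid[0:480,0:640];K=c["K"]
a=np.stack([(u-K[0,2])/K[0,0],(v-K[1,2])/K[1,1]],-1);r=np.linalg.norm(a,axis=-1)+1e-9
k=np.tan(r)/r*z;C=np.stack([a[...,0]*k,a[...,1]*k,z],-1);H=np.array(c["hand_eye"])
P=(C@H[:3,:3].T+H[:3,3])@s["eef_rot"].T+s["eef_pos"]
J=np.stack([P[...,:2]@X,P[...,:2]@Y,P[...,2]],-1)*1000
T=(P-s["eef_pos"])@s["eef_rot"]*1000
m=(z>0)&(abs(J[...,1]+68)<14)&(J[...,2]>143)&(J[...,2]<156)&(abs(J[...,0]-570)<30)&(abs(T[...,1])<25)
for w in(J,T,):print("handle top pts",m.sum(),w[m].min(0).round(1),w[m].max(0).round(1),w[m].mean(0).round(1))
m2=(z>0)&(abs(J[...,1]+68)<14)&(J[...,2]>100)&(J[...,2]<145)&(abs(J[...,0]-570)<60)&(abs(T[...,1])<25)
if m2.any():print("shaft",m2.sum(),J[m2].min(0).round(1),J[m2].max(0).round(1))
for k in blobs(mask(px,(18,150,100),(28,255,255)),40):
    p=wcast(c,s,k[:,0],.068)[:,:2];p=np.c_[p@X,p@Y]*1000
    if p[:,1].max()<40:i=p[:,1].argmax();print("pointer",k[i],p[i].round(1),"mean",p.mean(0).round(1))
E
python3 hd.py
```

```text
9.9167 [ 0.5773 -0.1197  0.1704] [[0.09, 0.996, -0.001], [0.996, -0.09, -0.001], [-0.001, -0.001, -1.0]] 0.05406077356397639
handle top pts 862 [575.2 -76.4 143. ] [593.  -58.4 151.8] [584.  -66.1 149. ]
handle top pts 862 [ -4.4 -10.   18.7] [13.6  7.9 27.4] [ 5.9 -1.2 21.5]
shaft 634 [575.  -67.7 100.1] [593.1 -57.9 145. ]
pointer [[319 167]] [583.3 -23.3] mean [584.1 -37.2]
```

View pics/w5.png

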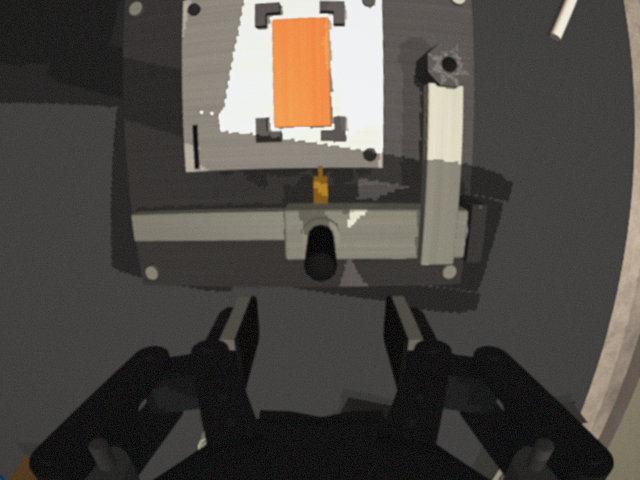

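Handle top at (320,265): jig (584.0, -67.4), which is 4.6 mm from the jaw centre along tool x. I'll correct, descend and grip.

Emit:
jog_arm(
  steps=[
    [5.4,[0.4,-0.1,0.5],[0,0,0]],
    [5.4,[0,0,2.0],[0,0,0]],
    [5.4,[0,0,2.5],[0,0,0]],
    [5.4,[0,0,2.0],[0,0,0]],
    [5.4,[0,0,1.2],[0,0,0]],
  ],
)

```text
clock: 10.38
eef_pos: [0.5754, -0.1102, 0.0867]
eef_rot: [[0.086, 0.996, -0.003], [0.996, -0.086, 0.001], [0.001, -0.003, -1.0]]
force: [-1.9, 0.5, -0.9]
opening: 0.0539
grip_force: 0.0
```

Emit:
jog_arm(
  steps=[
    [4.5,[0,0,0],[0,0,0]],
    [3.5,[0,0,0],[0,0,0]],
    [2.5,[0,0,0],[0,0,0]],
    [2.0,[0,0,0],[0,0,0]],
    [1.4,[0,0,0],[0,0,0]],
  ],
)

```text
clock: 10.8
eef_pos: [0.5776, -0.112, 0.0906]
eef_rot: [[0.087, 0.996, 0.002], [0.996, -0.087, -0.0], [-0.0, 0.002, -1.0]]
force: [-1.0, 2.6, 4.3]
opening: 0.0165
grip_force: 58.3
```

Emit:
jog_arm(
  steps=[
    [1.0,[0,0,0],[0,0,0]],
    [0.8,[0,0,0],[0,0,0]],
    [0.8,[0,0,0],[0,0,0]],
    [0.8,[0,0,0],[0,0,0]],
    [0.8,[0,0,0],[0,0,0]],
  ],
)

```text
clock: 11.22
eef_pos: [0.5777, -0.112, 0.0906]
eef_rot: [[0.087, 0.996, 0.002], [0.996, -0.087, -0.0], [-0.0, 0.002, -1.0]]
force: [-1.4, 2.6, 5.9]
opening: 0.0169
grip_force: 58.3
```

Gripped with 58 N. I'll pull 88 mm, then measure.

Emit:
jog_arm(
  steps=[
    [0.8,[0,-0.5,0],[0,0,0]],
    [0.8,[0,-0.9,0],[0,0,0]],
    [0.8,[0,-1.0,0],[0,0,0]],
    [0.8,[0,-1.0,0],[0,0,0]],
    [0.8,[0,-1.0,0],[0,0,0]],
  ],
)

```text
clock: 11.63
eef_pos: [0.5347, -0.1085, 0.0906]
eef_rot: [[0.087, 0.996, 0.004], [0.996, -0.087, -0.001], [-0.0, 0.004, -1.0]]
force: [7.4, 1.3, 0.7]
opening: 0.0164
grip_force: 59.3
```

Emit:
jog_arm(
  steps=[
    [0.8,[0,-1.0,0],[0,0,0]],
    [0.8,[0,-1.0,0],[0,0,0]],
    [0.8,[0,-1.0,0],[0,0,0]],
    [0.8,[0,-0.9,0],[0,0,0]],
    [0.8,[0,-0.5,0],[0,0,0]],
  ],
)

```text
clock: 12.05
eef_pos: [0.4907, -0.1049, 0.0906]
eef_rot: [[0.087, 0.996, 0.004], [0.996, -0.087, -0.001], [-0.001, 0.004, -1.0]]
force: [8.4, -1.0, -2.7]
opening: 0.0165
grip_force: 59.3
```

Emit:
jog_arm(
  steps=[
    [0.8,[0,0,0],[0,0,0]],
    [0.8,[0,0,0],[0,0,0]],
    [0.8,[0,0,0],[0,0,0]],
    [0.8,[0,0,0],[0,0,0]],
    [0.8,[0,0,0],[0,0,0]],
  ],
)

```text
clock: 12.47
eef_pos: [0.4915, -0.1049, 0.0906]
eef_rot: [[0.087, 0.996, 0.005], [0.996, -0.087, -0.001], [-0.001, 0.005, -1.0]]
force: [7.7, -0.3, 2.2]
opening: 0.0163
grip_force: 59.3
```

```bash
cat > ptr.py <<'E'
from rig import *
from h import *
s=observe();c=read_camera("wrist");px=c["pixels"]
cv2.imwrite("pics/w6.png",px[:,:,::-1])
print(s["clock"],s["eef_pos"].round(4),s["force"].round(1),s["opening"],s["grip_force"])
X=np.array([.9966,-.0819]);Y=np.array([.0819,.9966])
def jig(uv,z): p=wcast(c,s,uv,z)[:,:2];return np.c_[p@X,p@Y]*1000
for k in blobs(mask(px,(18,150,60),(28,255,255)),30):
    p=jig(k[:,0],.068)
    if abs(p[:,0].mean()-491)<40: print("pointer",k.mean((0,1)),"mean",p.mean(0).round(1),"tip",p[p[:,1]>p[:,1].max()-4].mean(0).round(1))
for k in blobs(mask(px,(0,0,0),(180,255,60)),20):
    p=jig(k[:,0],.06)
    if abs(p[:,0].mean()-491)<12 and abs(p[:,1].mean()+6)<15: print("mark",k.mean((0,1)),p.mean(0).round(1),p.min(0).round(1),p.max(0).round(1))
for k in blobs(mask(px,(5,130,60),(14,255,255)),500):
    p=wcast(c,s,k[:,0],.07);print("copper",k.mean((0,1)).round(),*rect(p))
E
python3 ptr.py
```

```text
12.4667 [ 0.4915 -0.1049  0.0906] [ 7.7 -0.3  2.2] 0.016345627400146917 59.30245220661163
pointer [320.02325581 224.80620155] mean [497.5 -37.1] tip [497.6 -24.7]
mark [305.28787879 162.47727273] [490.1  -5.7] [488.7 -21.8] [491.6  10.8]
copper [452.  54.] [572.4  -1. ] [79.5 42. ] 85.7
```

View pics/w6.png

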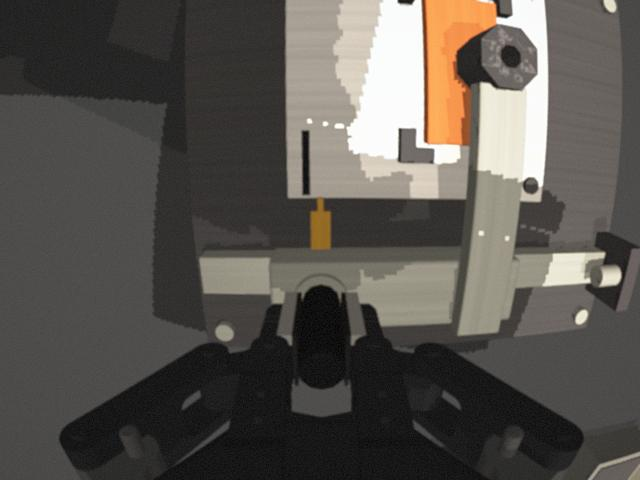

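The pointer is at (320,205) and the mark at (305,162), so about 7 mm remain.

Emit:
jog_arm(
  steps=[
    [0.8,[0,-0.2,0],[0,0,0]],
    [0.8,[0,-0.3,0],[0,0,0]],
    [0.8,[0,-0.2,0],[0,0,0]],
    [0.8,[0,0,0],[0,0,0]],
    [0.8,[0,0,0],[0,0,0]],
  ],
)

```text
clock: 12.93
eef_pos: [0.4845, -0.1044, 0.0906]
eef_rot: [[0.087, 0.996, 0.005], [0.996, -0.087, -0.001], [-0.001, 0.005, -1.0]]
force: [7.4, -0.2, 0.0]
opening: 0.0166
grip_force: 59.2
```

Emit:
jog_arm(
  steps=[
    [0.8,[0,0,0],[0,0,0]],
    [0.8,[0,0,0],[0,0,0]],
    [0.8,[0,0,0],[0,0,0]],
    [0.8,[0,0,0],[0,0,0]],
    [0.8,[0,0,0],[0,0,0]],
  ],
)

```text
clock: 13.35
eef_pos: [0.4846, -0.1044, 0.0906]
eef_rot: [[0.087, 0.996, 0.005], [0.996, -0.087, -0.001], [-0.001, 0.005, -1.0]]
force: [6.4, -0.3, 1.1]
opening: 0.0166
grip_force: 59.2
```

```bash
python3 ptr.py
python3 - <<'E'
from rig import *
from h import *
c=read_camera("top");px=c["pixels"];X=np.array([.9966,-.0819]);Y=np.array([.0819,.9966])
for k in blobs(mask(px,(18,120,80),(28,255,255)),3):
    p=cast(c,k[:,0],.068);print("top ptr",k.mean((0,1)),(p[:,:2]@X*1000).mean(),(p[:,:2]@Y*1000).mean())
print(observe()["qvel"].round(2))
E
```

```text
13.35 [ 0.4846 -0.1044  0.0906] [ 6.4 -0.3  1.1] 0.016626728680194425 59.23684895038605
pointer [320.25757576 224.58333333] mean [490.7 -37. ] tip [490.7 -24.6]
mark [318.5 162. ] [490.   -5.5] [488.6 -21.8] [491.4  10.7]
copper [459.  63.] [572.1  -1. ] [79.6 42.3] 85.8
top ptr [191.93181818 186.09090909] 657.7383089551032 392.26013154605994
[-0.03  0.1   0.02 -0.04  0.04  0.03]
```

The pointer (490.7) is within 1 mm of the mark (490.0), the handle is held still at about 7 N, and the piece is untouched in the nest. I'm handing in.

```bash
python3 -c "from rig import *; print(job_done())"
```

```text
the job is handed in; nothing more can be done
None
```

I handed the job in at about 13.4 s: the copper bar lies flat and released between the four stops, and the fingers hold the slide with its pointer about 1 mm from the mark by the wrist camera (limit 5 mm). No verdict came back.

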